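# Close the grinding-disc case

### The arm

A 6-joint arm with a two-finger parallel gripper is mounted at the origin on the work surface. World frame = base frame: x ahead of the robot, y to its left, z up, the work surface at z = 0. Lengths are in mm, angles in rad, forces in N, time in s.
With the tool pointing down it reaches from about 300 to 775 mm from the base axis. Payload 14.6 kg.
Tool frame: the origin (TCP) lies on the centre line of the jaws, within the pads' length; the fingertips stand manip.tcp_to_tips ahead of it and the grasp point (between the pads) lies 5 mm behind it (manip.tcp_to_tips is the distance from the TCP to the fingertips, in mm); z points along the fingers, y is the direction in which the jaws open and shut (so a half turn about z gives the same grasp; the last joint's range is limited). The gripper opens to 94 mm and grips with 3 to 60 N. Pads are 16 mm wide; open, the fingers measure 119 mm over their backs; the gripper's body (75 mm by 177 mm) begins 78 mm behind the grasp point.
Start: joints at [-1.377, 0.3, 1.521, -0, 1.321, -0.067], TCP at [141.813, -531.393, 219.446] pointing down, gripper open.
Joint ranges: [-3.03, 3.03], [-0.79, 2.21], [0.23, 2.52], [-1.04, 4.18], [0, 3.07], [-2.55, 2.55]. Speed limits (rad/s): [2.22, 2.22, 2.57, 3.14, 3.14, 3.14].

### API

Orientations are given as [roll, pitch, yaw] about the fixed x, y, z axes, in that order (R = Rz(yaw) Ry(pitch) Rx(roll)).
In Python, from cell import manip, optics, workorder gives the robot as it stands. The module is installed in compiled form; this text tells all that it offers.
- The arm moves only by the tool jog_arm, never from a script. Its argument "deltas" is text: rows parted by semicolons, each of 5 numbers parted by spaces: the shift along the tool's x, y, z in mm, then the turn about the tool's z in rad, then the finger opening in mm, from 0 to 94. In form: tx ty tz twist grip; .... A call has exactly 10 rows; each row is the pose to reach, as a shift and turn from the pose commanded when the call began, along the tool's axes at that moment; what a row does not reach only later rows make up. A row lasts 1/8 s, in which the tool goes at most 62.5 mm and 10.7 degrees, less where a joint would pass 70% of its speed; a pose out of reach is approached as far as the arm can. A call with a gripper value outside its range is refused whole. The fingers move at their own pace and stop on an object; "squeeze" is the grip in N (left out, the last holds). Time passes only in rows, so rows that repeat a pose let the fingers close, or fill a call up. It gives the time, the measured TCP pose, the force and the opening at its end, in the units of the state.
- manip.read_state(): the state, without advancing time (a new reading comes with each control period).
- optics.camera(name): name is "side" or "top" or "wrist"; returns (picture, depth): 420x560x3 uint8, red, green, blue; 420x560 float32, mm along the optical axis (not along the pixel's ray), 0 where there is no reading.
- optics.get_calibration(name): a dict with "intrinsics" (3x3 intrinsics, pixels), "R" (3x3) and "t" (3): a world point X has camera coordinates R X + t; the wrist camera has in their place "hand_eye" (4x4, takes a point from camera to tool coordinates, whose origin is the TCP and whose axes are the flange's). Camera axes: x right, y down, z forward; pixel columns grow to the right and rows downward; lengths in mm; the calibration is good to about 2 mm. The wrist camera is an equidistant fisheye: a pixel r from the principal point sees the ray r / f radians off the axis. A picture is of the moment at which its call begins: read the wrist's pose just before it. get_calibration takes no time and is no camera call.
- workorder.sign_off(): hands the job in, once; it reports no verdict.
The state is a dict: "clock": time; "joints": joint angles; "qd": joint speeds; "effort": joint torques, N m; "eef_pos": TCP position; "eef_rot": TCP orientation; "wrist_force": force on the tool from outside, world axes, zero at the start; "moment": the same for the moment, N m; "finger_gap": finger opening in mm.
Only numpy, scipy, OpenCV 4.12 (cv2) and the standard library are available. Lean on these libraries where they do the work, as an engineer would, in place of code of your own. Each camera call takes 0.05 s, during which the arm holds its last target.

### The job

Put the grinding-disc case away using fingertip pushes only: first, with the lid still standing open, push the upright yellow keeper flap down until it lies flat over the discs, then push the blue lid over from behind and press it fully shut. Do not pick anything up, and leave the discs and everything else on the bench where they are.

Things in the scene. Friction and masses are not known exactly. Their poses are not given: they have to be found in the camera images.
- case: open blue steel case for grinding discs, screwed to the bench: 170 mm (its x) by 280 mm (its y) outside, 75 mm high, walls 6 mm. Origin: centre of its underside. The lid hinges on its +x rim, the flap just inside its -x wall. Its +x points roughly to the robot's left (+y), within 0.5 rad
- lid (a joint): hinge of the blue lid, rad: 0 = shut flat on the rim, about 1.57 = upright, up to 2.1 = leaning back beyond its hinge. Stiff: it stays where it is left (about 1 to 6 N at 120 mm from the hinge moves it, anywhere in its travel)
- lid_hinge (a point): middle of the lid's hinge line, on the lid's outer face (at the height of the lid's top when shut, 81 mm over the bench). The hinge line runs along the case's y
- lid_edge (a point): middle of the lid's free edge, on its outer face, 170 mm from the hinge. The lid is a 170 x 280 mm plate, 6 mm thick; the outer face is the one that looks away from the case when the lid is open and up when it is shut. Nothing higher than 70 mm stands within 120 mm behind the open lid or beside the flap
- flap (a joint): hinge of the yellow keeper flap, rad: 0 = lying flat over the discs, about 1.57 = upright, at most 1.75 (leaning out over the case's -x wall). Stiff: it stays where it is left (about 1 to 4 N at 75 mm from the hinge moves it). While it stands it blocks the lid
- flap_hinge (a point): middle of the flap's hinge line, on the flap's outer face, 70 mm from the case's centre towards its -x side, 45 mm over the bench. The hinge line runs along the case's y
- flap_edge (a point): middle of the flap's free edge, on its outer face, 120 mm from the hinge. The flap is a slotted sheet 120 x 250 mm, 4 mm thick; the outer face looks to the case's -x side when it stands and up when it lies flat, 45 mm over the bench and 30 mm below the rim of the case
- disc_a: loose orange grinding disc, 115 mm across, 8 mm thick, 22 mm bore, lying on the case floor over a 17 mm post, 67 mm from the case centre along the case's -y; it stays where it is. Origin: centre of its underside
- disc_b: loose grey grinding disc, 115 mm across, 8 mm thick, 22 mm bore, lying on the case floor over a 17 mm post, 67 mm from the case centre along the case's +y; it stays where it is. Origin: centre of its underside
- spanner: loose steel spanner 200 mm long lying on the bench on the right; bystander. Origin: underside centre, x along it
- tape: loose red roll of tape, 90 mm across, 25 mm high, lying flat; bystander. Origin: centre of its underside
- spray: loose brass-coloured can, 60 mm across, 170 mm tall, standing far right; bystander. Origin: centre of its underside
- tube: loose steel square bar, 30 x 220 x 30 mm, lying beyond the case; bystander. Origin: centre of its underside
- nut: loose steel hexagon nut, 36 mm across, 20 mm high, lying on the bench at the robot side of the case; bystander. Origin: centre of its underside
- grinder: loose grey angle grinder, about 270 mm long, 140 mm wide with its side handle and 65 mm high, lying on the left; bystander. Origin: under the middle of its length, x along it

How it is judged (in metres and radians):
On the way, in this order (a step that is already met when the one before it is completed fails the run):
1. the flap lies flat while the lid still stands open (value of joint flap below 0.08 rad and value of joint lid above 1 rad), for 0.2 s.
2. the lid is shut over the flat flap (value of joint lid below 0.05 rad and value of joint flap below 0.08 rad), for 0.2 s.
At the end, for the whole second after the job is handed in: the flap lies flat (within 0.08 rad), the lid is shut over it (within 0.05 rad), both are at rest, and discs and bystanders are within 20 mm of where they started (all of step 2 and velocity of joint lid between -0.05 and 0.05 rad/s and velocity of joint flap between -0.05 and 0.05 rad/s and distance of each of disc_a, disc_b, spanner, tape, spray, tube, nut, grinder from where it was at the start of the episode below 0.02 m); the robot touches nothing.
It fails at once if a grinding disc is lifted or moved more than 20 mm (distance of any of disc_a, disc_b from where it was at the start of the episode above 0.02 m).
It fails at once if another loose thing on the bench is lifted or moved more than 20 mm (distance of any of spanner, tape, spray, tube, nut, grinder from where it was at the start of the episode above 0.02 m).
It also fails if it takes over 58 s, if anything falls off the work surface, if the arm or the gripper's body presses on something with over 40 N, if the wrist force passes 120 N, or if a joint passes its speed limit or range.

## Working session

There is one attempt and no reset: what is moved stays moved. The work goes in short steps, Python scripts to look and compute and a tool call to move; the robot and the scene stay as the last step left them, time stands still between calls to the robot, and variables do not carry over. Pictures are saved under pics/ and viewed, and the job is handed in when it is done.

Besides the shell and the picture viewer there is one more tool, called after "Request:" as a command line: name --argument value ..., lists and objects as JSON in quotes. jog_arm: Moves the arm, as the interface text tells. Its arguments: {"type":"object","properties":{"deltas":{"type":"string"},"squeeze":{"type":"number"}},"required":["deltas"]}

```bash
mkdir -p pics; python3 - <<'E'
from cell import manip, optics
import cv2, numpy as np
s=manip.read_state()
for k,v in s.items(): print(k,v)
print(manip.tcp_to_tips)
for n in ["side","top"]:
    p,d=optics.camera(n); c=optics.get_calibration(n)
    np.savez(f"{n}.npz",p=p,d=d,**c)
    cv2.imwrite(f"pics/{n}0.png",cv2.resize(p[:,:,::-1],(800,600)))
    print(n,c)
E
```

```text
clock 0.0
joints [-1.37658954e+00  3.00445518e-01  1.52157390e+00  2.70957261e-06
  1.32065890e+00 -6.66119220e-02]
qd [-6.94092996e-06  5.59532050e-04  2.82414835e-04 -2.09684285e-04
  7.32393753e-04 -3.08310409e-04]
effort [-3.45092318e-03 -5.31810522e+01 -3.52736306e+01  7.06806011e-02
  2.43765773e-02 -9.82852157e-05]
eef_pos [ 141.77574428 -531.17127484  218.90338138]
eef_rot [-3.14050957e+00 -7.48834198e-05  2.60817993e-01]
wrist_force [ 0.4927475  -0.91327487 -0.45960872]
moment [ 0.00482328  0.01098093 -0.05365819]
finger_gap 94.1122298283026
14.0
side {'intrinsics': array([[400.47110272,   0.        , 279.34575384],
       [  0.        , 400.47110272, 211.78544713],
       [  0.        ,   0.        ,   1.        ]]), 'R': array([[-0.86552042, -0.50085295,  0.00455288],
       [-0.37293987,  0.63835368, -0.67336501],
       [ 0.3343505 , -0.58450911, -0.73929618]]), 't': array([ 490.0872718 ,  214.86764095, 1140.40747374])}
top {'intrinsics': array([[493.96765322,   0.        , 276.32257297],
       [  0.        , 493.96765322, 212.6607075 ],
       [  0.        ,   0.        ,   1.        ]]), 'R': array([[-0.10426859, -0.99454095, -0.00404572],
       [-0.97266546,  0.10282211, -0.20820548],
       [ 0.20748486, -0.01777416, -0.97807674]]), 't': array([ 102.66332647,  525.30949322, 1576.74681896])}
```

View pics/side0.png

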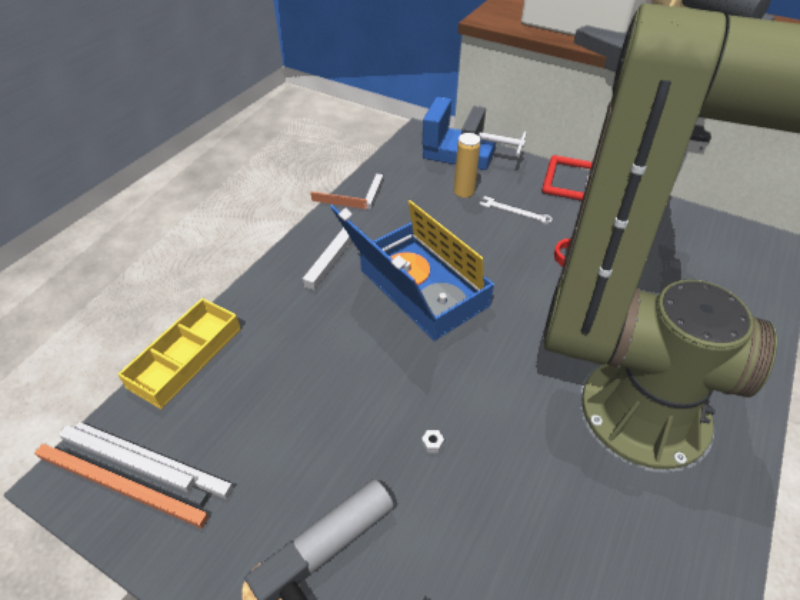

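View pics/top0.png

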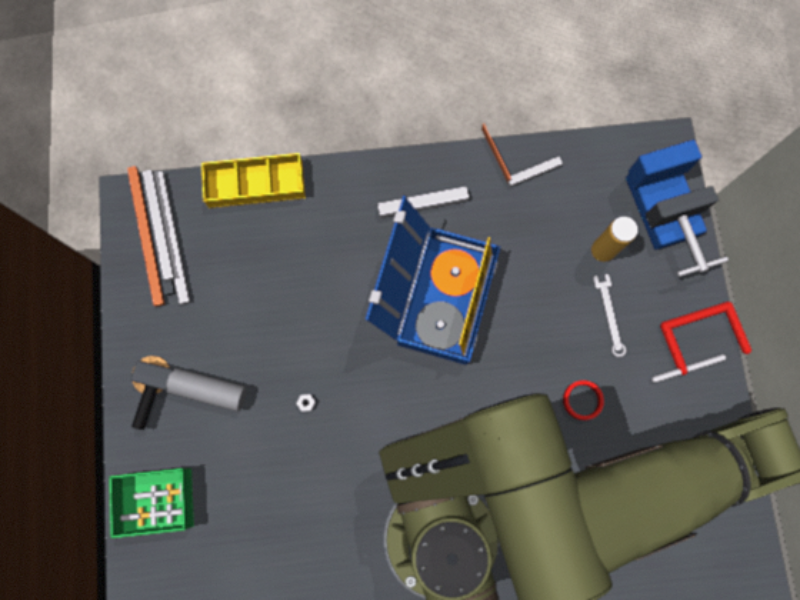

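The side view shows the lid leaning back at about (385,260) and the yellow flap upright at about (445,245). The top view shows orange disc (455,271), grey disc (440,325), and the tape at (583,400). Next come crops and depth points.

```bash
cat > h.py <<'E'
import numpy as np,cv2
def load(n): return np.load(n+".npz")
def bp(z,u,v,dep=None):
    K,R,t=z['intrinsics'],z['R'],z['t']
    d=z['d'][int(round(v)),int(round(u))] if dep is None else dep
    c=np.linalg.inv(K)@[u,v,1]*d
    return R.T@(c-t)
def cloud(z):
    K,R,t=z['intrinsics'],z['R'],z['t']
    d=z['d'];v,u=np.mgrid[:d.shape[0],:d.shape[1]]
    c=(np.stack([u,v,np.ones_like(u)],-1)@np.linalg.inv(K).T)*d[...,None]
    return (c-t)@R
def onplane(z,u,v,h):
    K,R,t=z['intrinsics'],z['R'],z['t']
    C=-R.T@t; r=R.T@np.linalg.inv(K)@[u,v,1]
    return C+r*(h-C[2])/r[2]
def proj(z,X):
    c=np.asarray(X)@z['R'].T+z['t']; p=c@z['intrinsics'].T
    return p[...,:2]/p[...,2:]
E
python3 - <<'E'
from h import *
for n,(x0,y0,w,h) in dict(top=(250,130,110,130),side=(225,135,130,105)).items():
    z=load(n); c=z['p'][y0:y0+h,x0:x0+w,::-1]
    s=min(800//w,600//h)
    cv2.imwrite(f"pics/{n}c.png",cv2.resize(c,None,fx=s,fy=s,interpolation=cv2.INTER_NEAREST)); print(n,s)
    P=cloud(z); hsv=cv2.cvtColor(z['p'],cv2.COLOR_RGB2HSV)
    m=(hsv[...,1]>120)&(z['d']>0)
    reg=np.zeros_like(m); reg[y0:y0+h,x0:x0+w]=1
    ye=m&reg&(hsv[...,0]>19)&(hsv[...,0]<32); bl=m&reg&(hsv[...,0]>95)&(hsv[...,0]<125)
    for nm,k in (("yel",ye),("blu",bl)):
        Q=P[k]; print(nm,k.sum(),np.percentile(Q,[2,50,98],axis=0).round(0).tolist())
        # plane ransac
        best=None; rng=np.random.default_rng(0)
        if nm=="blu": Q=Q[Q[:,2]>95]
        for i in range(400):
            a=Q[rng.choice(len(Q),3,False)]; nn=np.cross(a[1]-a[0],a[2]-a[0]); L=np.linalg.norm(nn)
            if L<1: continue
            nn/=L; inl=abs((Q-a[0])@nn)<3
            if best is None or inl.sum()>best.sum(): best=inl
        q=Q[best]; cc=q.mean(0); nn=np.linalg.svd(q-cc)[2][2]; print(' plane',best.sum(),len(Q),cc.round(1),nn.round(3),'rms',np.std((q-cc)@nn).round(2), 'yaw',np.arctan2(nn[1],nn[0]).round(3),'tilt',np.arcsin(nn[2]).round(3),'z',q[:,2].min().round(),q[:,2].max().round())
    og=m&reg&(hsv[...,0]>5)&(hsv[...,0]<=15); print('orange',og.sum(),P[og].mean(0).round(1))
E
```

```text
top 4
yel 346 [[410.0, -177.0, 72.0], [519.0, -130.0, 136.0], [632.0, -85.0, 166.0]]
 plane 340 346 [ 518.4 -130.2  131.1] [ 0.371  0.91  -0.184] rms 0.92 yaw 1.184 tilt -0.185 z 68.0 171.0
blu 3471 [[399.0, -186.0, 0.0], [561.0, -2.0, 78.0], [706.0, 95.0, 232.0]]
 plane 1470 1571 [583.1  36.2 168.4] [-0.35  -0.86   0.372] rms 1.32 yaw -1.957 tilt 0.381 z 95.0 239.0
orange 214 [ 603.4 -115.3   13.6]
side 5
yel 1091 [[410.0, -178.0, 50.0], [513.0, -126.0, 112.0], [632.0, -79.0, 163.0]]
 plane 1064 1091 [ 514.9 -126.3  109.9] [ 0.372  0.913 -0.169] rms 1.11 yaw 1.183 tilt -0.169 z 47.0 166.0
blu 2905 [[389.0, -185.0, 3.0], [538.0, -9.0, 49.0], [697.0, 97.0, 232.0]]
 plane 726 729 [578.9  48.7 172.7] [-0.352 -0.864  0.36 ] rms 0.89 yaw -1.958 tilt 0.368 z 95.0 236.0
orange 256 [ 770.7 -194.4   18.3]
```

```bash
ls pics
```

```text
side0.png
sidec.png
top0.png
topc.png
```

View pics/topc.png

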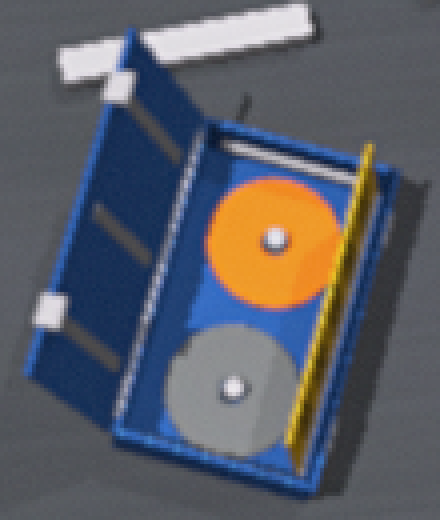

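View pics/sidec.png

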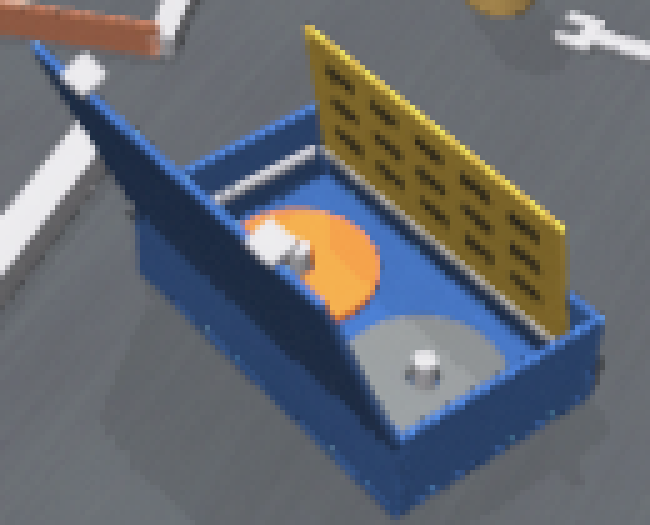

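```bash
python3 - <<'E'
from h import *
th=1.184; ex=np.array([np.cos(th),np.sin(th)]); ey=np.array([-ex[1],ex[0]])
z=load('top'); s=load('side')
for nm,zz,u,v in (("a top",z,318.1,189.1),("b top",z,307.6,226.4),("a side",s,225+300/5-.5,135+255/5-.5),("b side",s,225+425/5-.5,135+357/5-.5)):
    P=bp(zz,u,v); print(nm,P.round(1))
P=cloud(z); hsv=cv2.cvtColor(z['p'],cv2.COLOR_RGB2HSV)
# rim corners (top crop) at z=75
def T(x,y,h): return onplane(z,250+(x+.5)/4-.5,130+(y+.5)/4-.5,h).round(1)
def S(x,y,h): return onplane(s,225+(x+.5)/5-.5,135+(y+.5)/5-.5,h).round(1)
A=T(400,172,75);B=T(313,497,75);C=T(112,442,75)
print('far-right',A,'near-right',B,'near-left',C, 'centre A,C',(A+C)/2)
B2=S(605,318,75);C2=S(400,445,75);D2=S(397,517,0)
print('side nr',B2,'nl',C2,'nl bottom',D2)
for nm,Q in (("A",A),("B",B),("C",C),("B2",B2),("C2",C2)): print(nm,(Q[:2]@ex).round(1),(Q[:2]@ey).round(1))
# planes -> case x coordinate
n=np.array([.3715,.9115,-.177]);c=np.array([516.6,-128.2,120.5])
n/=np.linalg.norm(n); hx=(n@c-n[2]*45)/np.linalg.norm(n[:2]); print('flap inner hinge s(z=45)',hx)
n=np.array([-.351,-.862,.366]);c=np.array([583.1,36.2,168.4]);
n/=np.linalg.norm(n)
for cc in ([583.1,36.2,168.4],[578.9,48.7,172.7]):
  print('lid s at z81', -(n@np.array(cc)-n[2]*81)/np.linalg.norm(n[:2]))
for zz in (z,s):
  P=cloud(zz); hsv=cv2.cvtColor(zz['p'],cv2.COLOR_RGB2HSV)
  ye=(hsv[...,1]>120)&(hsv[...,0]>19)&(hsv[...,0]<32)&(P[...,2]>60)&(P[...,2]<175)&(P[...,0]>380)&(P[...,0]<660)&(P[...,1]>-200)&(P[...,1]<-50)
  q=P[ye][:,:2]; print('flap y ext',np.percentile(q@ey,[0.5,99.5]).round(1), 'top',np.percentile(P[ye][:,2],99.5))
  bl=(hsv[...,1]>100)&(hsv[...,0]>95)&(hsv[...,0]<125)&(P[...,2]>100)&(P[...,2]<245)&(P[...,0]>380)&(P[...,0]<760)&(P[...,1]>-60)&(P[...,1]<150)
  q=P[bl]; print('lid y ext',np.percentile(q[:,:2]@ey,[0.5,99.5]).round(1),'top',np.percentile(q[:,2],99.8))
  # loose things height map near the case behind lid
for nm,u,v in (("tubeL",380,207),("tubeR",467,193),("nut",306,402),("tape",583,400),("grinder end",245,395)):
    print(nm,onplane(z,u*.7,v*.7,15).round(0))
E
```

```text
a top [ 604.4 -102.5   32.2]
b top [481.2 -52.3  29.1]
a side [602.5 -97.8  27.1]
b side [481.9 -50.5  32.9]
far-right [ 638.6 -208.7   75. ] near-right [ 377.3 -102.8   75. ] near-left [438.5  52.7  75. ] centre A,C [538.55 -78.    75.  ]
side nr [ 382.3 -101.7   75. ] nl [445.5  58.2  75. ] nl bottom [446.  53.   0.]
A 47.6 -670.1
B 47.1 -388.2
C 214.2 -386.2
B2 50.0 -392.4
C2 222.0 -390.6
flap inner hinge s(z=45) 62.683291033966235
lid s at z81 219.0599519147617
lid s at z81 227.3621012655221
flap y ext [-652.  -408.8] top 169.5466617782552
lid y ext [-669.6 -393.9] top 238.67751328338497
flap y ext [-654.3 -408. ] top 163.9426973054064
lid y ext [-666.4 -391.6] top 235.74224717525863
tubeL [786.  57.  15.]
tubeR [ 799. -159.   15.]
nut [333. 274.  15.]
tape [ 271. -361.   15.]
grinder end [364. 413.  15.]
```

Request:
jog_arm --deltas "47 -30 0 -0.1 0; 94 -59 0 -0.2 0; 141 -89 0 -0.31 0; 188 -119 0 -0.41 0; 235 -149 0 -0.51 0; 282 -178 0 -0.62 0; 329 -208 0 -0.72 0; 376 -238 0 -0.82 0; 423 -267 0 -0.923 0; 423 -267 0 -0.923 0"

```text
clock: 1.35
eef_pos: [483.0, -161.9, 218.9]
eef_rot: [-3.141, -0.0, 1.189]
wrist_force: [-0.1, -0.6, 0.6]
finger_gap: 1.0
```

Request:
jog_arm --deltas "0 0 57 0 0; 0 0 57 0 0; 20 0 57 0 0; 40 0 57 0 0; 50 0 57 0 0; 54 0 59 0 0; 64 0 62 0 0; 74 0 67 0 0; 83 0 72 0 0; 83 0 72 0 0"

```text
clock: 2.6
eef_pos: [512.9, -86.8, 146.8]
eef_rot: [-3.14, 0.0, 1.185]
wrist_force: [1.1, -0.7, -0.2]
finger_gap: 0.4
```

```bash
python3 - <<'E'
from cell import manip, optics
import cv2, numpy as np
s=manip.read_state(); print(s['eef_pos'],s['eef_rot'],s['wrist_force'])
p,d=optics.camera("side")
cv2.imwrite("pics/side1.png",cv2.resize(p[80:290,190:470,::-1],(800,600)))
E
```

```text
[512.8825533  -86.77326692 146.77433904] [-3.14029414e+00  2.21901707e-05  1.18465292e+00] [ 1.14793984 -0.65510439 -0.20802473]
```

View pics/side1.png

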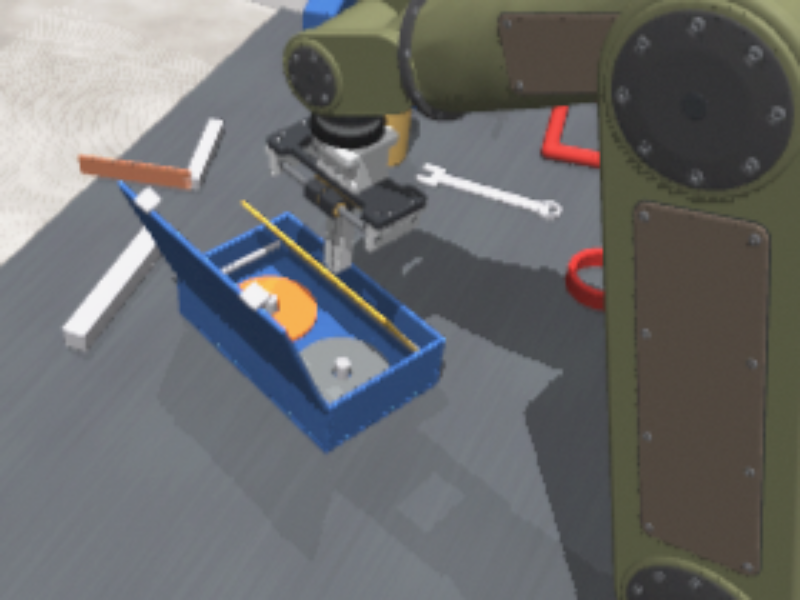

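The flap (edge from (245,203) to (415,348)) is rotating in ahead of the fingertips. Continuing the arc.

Request:
jog_arm --deltas "8 0 6 0 0; 16 0 13 0 0; 23 0 21 0 0; 30 0 29 0 0; 35 0 38 0 0; 40 0 47 0 0; 43 0 57 0 0; 46 0 67 0 0; 48 0 78 0 0; 48 0 86 0 0"

```text
clock: 3.9
eef_pos: [531.0, -42.9, 60.6]
eef_rot: [-3.141, -0.0, 1.184]
wrist_force: [1.0, 0.9, 0.6]
finger_gap: 0.6
```

Request:
jog_arm --deltas "0 0 1 0 0; 0 0 2 0 0; 0 0 2 0 0; 0 0 3 0 0; 0 0 3 0 0; 0 0 4 0 0; 0 0 4 0 0; 0 0 4 0 0; 0 0 4 0 0; 0 0 4 0 0"

```text
clock: 5.15
eef_pos: [531.4, -43.1, 59.0]
eef_rot: [3.141, -0.0, 1.184]
wrist_force: [-7.1, -0.1, 18.5]
finger_gap: 0.5
```

```bash
python3 - <<'E'
from cell import manip, optics
import cv2, numpy as np
s=manip.read_state(); print(s['eef_pos'],s['eef_rot'],s['wrist_force'])
p,d=optics.camera("side")
cv2.imwrite("pics/side2.png",cv2.resize(p[80:290,190:470,::-1],(800,600)))
E
```

```text
[531.37628266 -43.10969041  58.95651522] [ 3.14057817e+00 -1.71845136e-04  1.18385792e+00] [-7.07493096 -0.10662968 18.54588529]
```

View pics/side2.png

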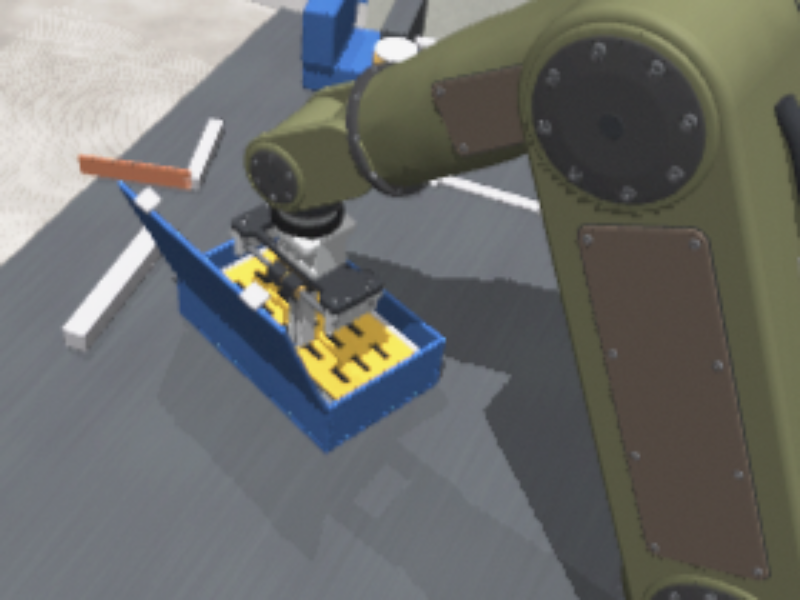

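The flap lies flat (tips at z = 45 mm with 18 N pressing). Withdrawing straight up, then over the lid.

Request:
jog_arm --deltas "0 0 -50 0 0; 0 0 -100 0 0; 0 0 -150 0 0; 0 0 -200 0 0; 0 0 -235 0 0; 0 0 -235 0 0; 40 6 -235 0 0; 90 14 -235 0 0; 140 23 -235 0 0; 164 23 -235 0 0"

```text
clock: 6.45
eef_pos: [614.8, 102.2, 290.2]
eef_rot: [-3.139, 0.001, 1.185]
wrist_force: [-0.1, -0.0, -0.7]
finger_gap: 0.3
```

```bash
python3 - <<'E'
from cell import manip, optics
from h import *
s=manip.read_state(); print(s['eef_pos'],s['eef_rot'],s['wrist_force'])
for n in("side","top"):
    p,d=optics.camera(n); c=optics.get_calibration(n); np.savez(n+"2.npz",p=p,d=d,**c)
    y,x=(80,190) if n=="side" else (80,180)
    cv2.imwrite(f"pics/{n}3.png",cv2.resize(p[y:y+210,x:x+280,::-1],(800,600)))
    z=load(n+"2");P=cloud(z); hsv=cv2.cvtColor(p,cv2.COLOR_RGB2HSV)
    m=(hsv[...,1]>120)&(hsv[...,0]>19)&(hsv[...,0]<32)&(P[...,0]>400)&(P[...,0]<690)&(P[...,1]>-200)&(P[...,1]<60)
    q=P[m]; print(n,m.sum(), np.percentile(q[:,2],[2,50,98]) if m.sum() else '')
    m=(hsv[...,1]>100)&(hsv[...,0]>95)&(hsv[...,0]<125)&(P[...,2]>100)&(P[...,2]<245)&(P[...,0]>380)&(P[...,0]<760)&(P[...,1]>-60)&(P[...,1]<150)
    q=P[m]; c=q.mean(0); print('lid n',np.linalg.svd(q-c)[2][2].round(3),q[:,2].max())
E
```

```text
[614.75831132 102.18556081 290.23499509] [-3.13919738e+00  1.11711519e-03  1.18520389e+00] [-0.13352947 -0.01023659 -0.73513965]
side 1350 [41.43357972 45.37066807 49.88950896]
lid n [ 0.352  0.864 -0.359] 236.0327409631933
top 2231 [37.5145994  45.02790103 53.01329028]
lid n [-0.349 -0.862  0.369] 237.22302735107834
```

View pics/side3.png

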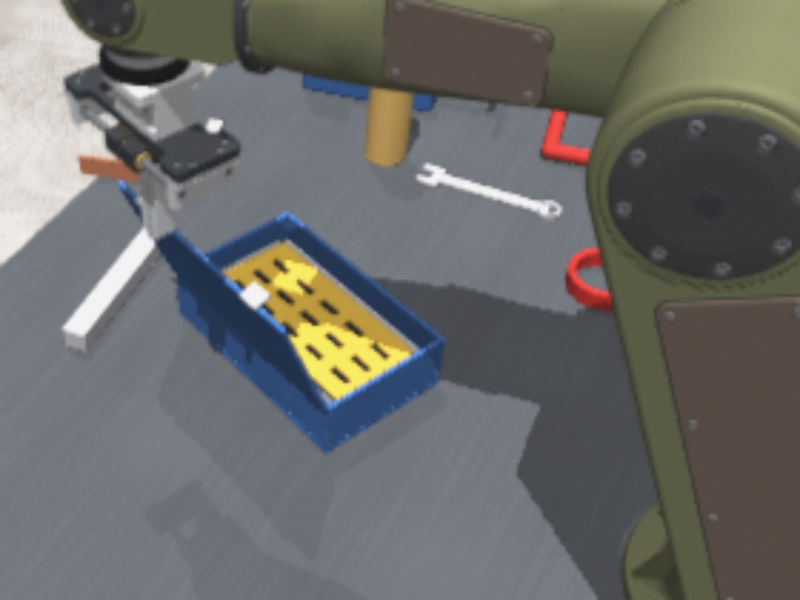

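View pics/top3.png

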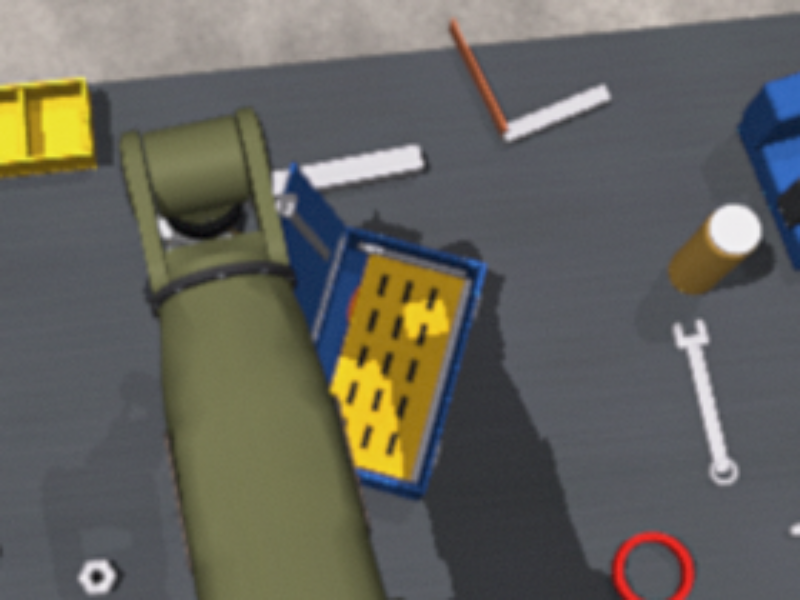

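Flap flat at z ≈ 45 mm over its length; lid still ≈1.94 rad. Before lowering, I check how high the forearm passes over the near lid corner.

```bash
python3 - <<'E'
from h import *
z=load("top2");P=cloud(z)
a=np.arctan2(102,615)
for r in range(300,720,40):
    c=np.array([r*np.cos(a),r*np.sin(a)])
    m=(np.linalg.norm(P[...,:2]-c,axis=-1)<15)
    print(r,np.percentile(P[m][:,2],[5,50,95]).round() if m.sum() else None)
z=load("side2");P=cloud(z)
b=np.arctan2(P[...,1],P[...,0]);rr=np.hypot(P[...,0],P[...,1])
for r in range(300,760,40):
    m=(abs(rr-r)<15)&(abs(b-a)<0.12)&(P[...,2]>150)
    print(r,np.percentile(P[m][:,2],[1,5,50,95]).round() if m.sum() else None)
E
```

```text
300 [633. 638. 642.]
340 [627. 631. 635.]
380 [620. 625. 630.]
420 [617. 620. 624.]
460 [608. 613. 618.]
500 [602. 607. 613.]
540 [586. 594. 603.]
580 [469. 512. 566.]
620 [577. 582. 586.]
660 [563. 571. 577.]
700 None
300 [632. 634. 639. 642.]
340 [625. 627. 632. 635.]
380 [620. 620. 625. 629.]
420 [614. 616. 620. 623.]
460 [158. 189. 612. 617.]
500 [156. 192. 595. 609.]
540 [164. 220. 547. 595.]
580 [174. 235. 534. 586.]
620 [192. 291. 523. 586.]
660 [208. 389. 531. 577.]
700 [374. 378. 409. 418.]
740 None
```

Forearm clearance is fine (underside ~480 mm). Now down behind the lid, and pushing the edge forward.

Request:
jog_arm --deltas "0 0 40 0 0; 0 0 80 0 0; 0 0 80 0 0; -18 0 80 0 0; -30 0 80 0 0; -42 0 80 0 0; -54 0 80 0 0; -66 0 80 0 0; -78 0 80 0 0; -90 0 80 0 0"

```text
clock: 7.8
eef_pos: [579.9, 16.0, 212.3]
eef_rot: [-3.141, 0.0, 1.184]
wrist_force: [1.9, 2.2, 2.3]
finger_gap: 0.6
```

```bash
python3 - <<'E'
from cell import manip, optics
import cv2
s=manip.read_state(); print(s['eef_pos'],s['eef_rot'],s['wrist_force'])
p,d=optics.camera("side")
cv2.imwrite("pics/side4.png",cv2.resize(p[80:290,150:430,::-1],(800,600)))
E
```

```text
[579.93935709  16.04239062 212.32977389] [-3.14127907e+00  1.84312169e-04  1.18381591e+00] [1.9152626  2.22322927 2.34972656]
```

View pics/side4.png

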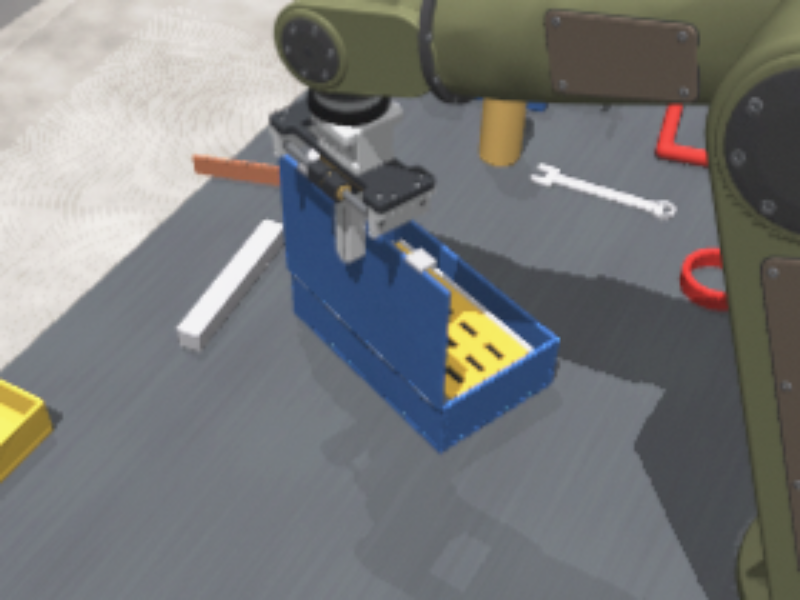

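The lid (top edge (283,157)–(447,290)) now stands nearly upright with the finger at (350,240) behind it. Continuing the arc.

Request:
jog_arm --deltas "-12 0 0 0 0; -24 0 2 0 0; -35 0 4 0 0; -46 0 8 0 0; -57 0 13 0 0; -67 0 18 0 0; -77 0 25 0 0; -86 0 33 0 0; -94 0 42 0 0; -101 0 51 0 0"

```text
clock: 9.1
eef_pos: [541.9, -77.3, 160.7]
eef_rot: [-3.141, 0.0, 1.184]
wrist_force: [-0.6, -0.3, 3.4]
finger_gap: 0.5
```

```bash
python3 - <<'E'
from cell import manip, optics
import cv2
s=manip.read_state(); print(s['eef_pos'],s['eef_rot'],s['wrist_force'])
p,d=optics.camera("side")
cv2.imwrite("pics/side5.png",cv2.resize(p[80:290,150:430,::-1],(800,600)))
E
```

```text
[541.91294108 -77.25500016 160.70408287] [-3.14132026e+00  2.16394123e-04  1.18375569e+00] [-0.56792768 -0.32998327  3.37433682]
```

View pics/side5.png

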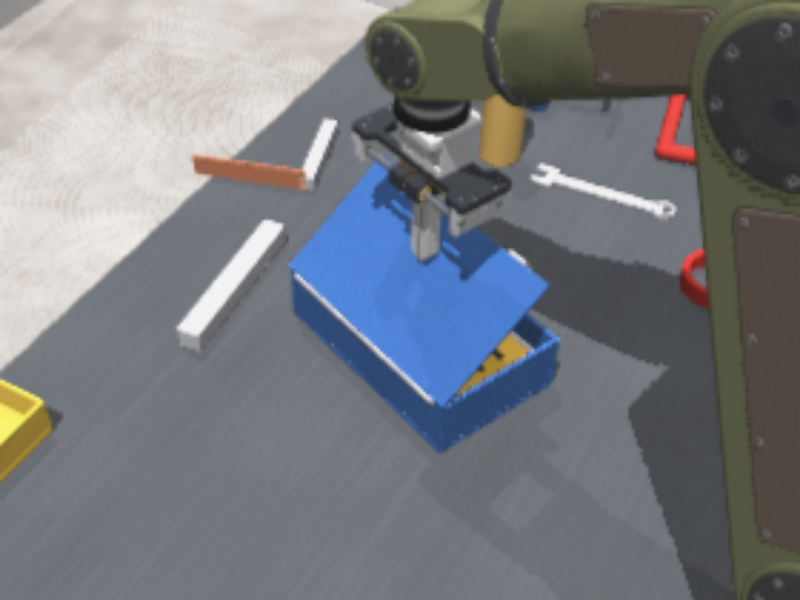

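Request:
jog_arm --deltas "-6 0 10 0 0; -11 0 20 0 0; -15 0 31 0 0; -18 0 43 0 0; -20 0 54 0 0; -20 0 60 0 0; -20 0 63 0 0; -20 0 65 0 0; -20 0 66 0 0; -20 0 66 0 0"

```text
clock: 10.4
eef_pos: [534.7, -95.1, 95.5]
eef_rot: [3.141, -0.0, 1.184]
wrist_force: [-0.7, 0.4, -0.2]
finger_gap: 0.3
```

Request:
jog_arm --deltas "0 0 0.5 0 0; 0 0 1 0 0; 0 0 1.5 0 0; 0 0 2 0 0; 0 0 2.5 0 0; 0 0 3 0 0; 0 0 3.5 0 0; 0 0 4 0 0; 0 0 4 0 0; 0 0 4 0 0"

```text
clock: 11.65
eef_pos: [535.0, -95.2, 94.8]
eef_rot: [3.14, -0.0, 1.184]
wrist_force: [-18.6, 4.0, 39.5]
finger_gap: 0.4
```

Request:
jog_arm --deltas "0 0 -4 0 0; 0 0 -10 0 0; 0 0 -40 0 0; 0 0 -80 0 0; 0 0 -120 0 0; -50 0 -140 0 0; -100 0 -140 0 0; -150 0 -140 0 0; -200 0 -140 0 0; -200 0 -140 0 0"

```text
clock: 12.9
eef_pos: [458.0, -282.8, 231.2]
eef_rot: [-3.141, 0.0, 1.18]
wrist_force: [0.3, 0.4, 0.5]
finger_gap: 0.3
```

```bash
python3 - <<'E'
from cell import manip, optics
from h import *
s=manip.read_state(); print(s['clock'],s['eef_pos'],s['wrist_force'])
th=1.184; ex=np.array([np.cos(th),np.sin(th)])
for n in("side","top"):
    p,d=optics.camera(n); c=optics.get_calibration(n); np.savez(n+"3.npz",p=p,d=d,**c)
    cv2.imwrite(f"pics/{n}6.png",cv2.resize(p[:,:,::-1],(800,600)))
    P=cloud(load(n+"3")); hsv=cv2.cvtColor(p,cv2.COLOR_RGB2HSV)
    S=P[...,:2]@ex; T=P[...,:2]@np.array([-ex[1],ex[0]])
    m=(hsv[...,1]>100)&(hsv[...,0]>95)&(hsv[...,0]<125)&(S>60)&(S<205)&(T>-660)&(T<-402)&(P[...,2]>60)&(P[...,2]<120)
    a=np.polyfit(S[m],P[...,2][m],1); print(n,m.sum(),'slope',a[0].round(4),'z at s=134',np.polyval(a,134).round(1))
    # change elsewhere
    z0=load(n); df=np.abs(p.astype(int)-z0['p']).max(-1)
    cv2.imwrite(f"pics/{n}diff.png",cv2.resize((np.clip(df*3,0,255)).astype(np.uint8),(800,600)))
E
```

```text
12.9 [ 457.97756952 -282.77700413  231.21328083] [0.2745567  0.39439983 0.54488179]
side 2441 slope 0.0011 z at s=134 81.5
top 3420 slope 0.0019 z at s=134 81.1
```

View pics/side6.png

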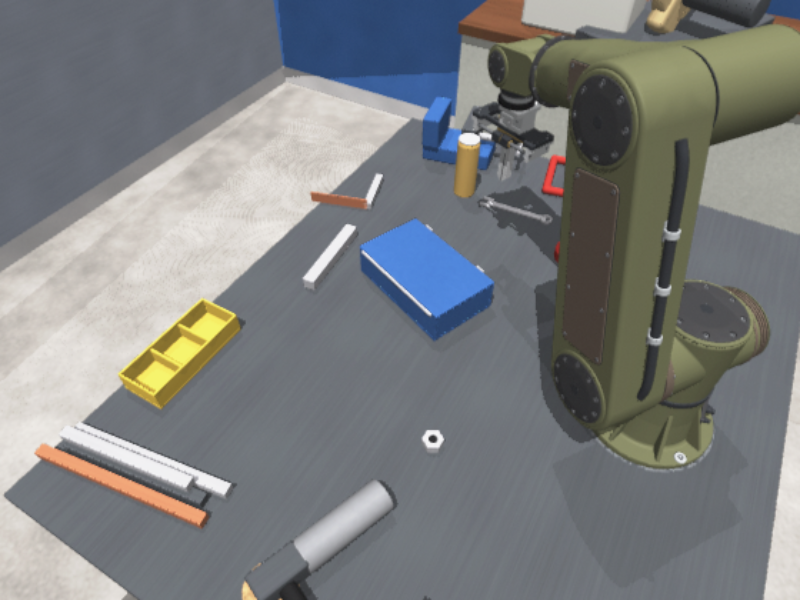

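View pics/top6.png

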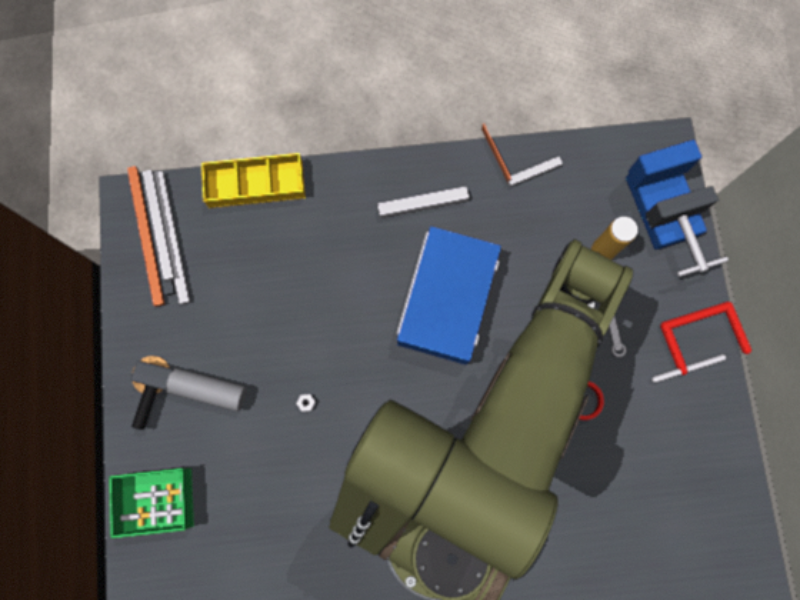

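The lid lies flat: it measures 81 mm high with a slope of about 0.001–0.002. The tube, nut, spray, spanner and grinder are at their starting pixels, and the gripper touches nothing. Handing in.

```bash
python3 -c "
from cell import manip, workorder
print(manip.read_state()['clock'],manip.read_state()['wrist_force']); print(workorder.sign_off())"
```

```text
13.0 [ 0.31885062  0.34120587 -0.06856693]
the job is handed in; nothing more can be done
None
```

The case is put away and the job is handed in at 13.0 s. I used closed-fingertip pushes only: first the flap down flat with the lid still open, then the lid over from behind and pressed shut.

- **Flap:** after pressing at 18 N, both cameras put it at about 45 mm over the bench, which is its flat height. The lid was still open at about 1.94 rad at that point.
- **Lid:** after pressing at 39 N, both cameras put its top at about 81 mm with a slope of 0.001–0.002 rad, so it is fully shut.
- **Bystanders:** the tube, nut, grinder, spray can and visible part of the spanner are where they started by eye. The arm hid much of the tape from both cameras in the last pictures, so I could only check the part of it that shows. The discs are under the lid; nothing reached them directly.
- **Robot:** it stands clear of everything, with wrist force near zero.
- **One disagreement:** the two cameras placed the lid's hinge line about 8 mm apart, mostly because they see opposite faces of the 6 mm lid. I used the middle value, and it made no difference to the result.

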